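# Steady the rocking painting slab

## Robot

A 6-joint arm with a two-finger parallel gripper is mounted at the origin on the work surface. World frame = base frame: x ahead of the robot, y to its left, z up, the work surface at z = 0. Lengths are in m, angles in rad, forces in N, time in s.
With the tool pointing down it reaches from about 0.325 to 0.775 m from the base axis. Payload 9.3 kg.
Tool frame: the origin (TCP) lies midway between the tips of the shut fingers; the grasp point (between the pads) lies 19 mm behind it; z points along the fingers, y is the line along which they close (so a half turn about z gives the same grasp; the last joint's range is limited). The gripper opens to 85 mm and grips with 20 to 120 N. Pads are 22 mm wide; open, the fingers measure 114 mm over their backs; the gripper's body (76 mm by 85 mm) begins 54 mm behind the grasp point. The pads swing forward as they close: fully open they stand 13 mm farther back than shut.
Start: joints at [-1.365, 0.259, 0.021, 1.334, 0, 1.418], TCP at [0.193, -0.515, 0.231] pointing down, gripper open.
Joint ranges: [-3.04, 3.04], [-0.91, 1.82], [-1.04, 1.36], [-1.92, 1.95], [-1.52, 1.45], [-3.14, 3.14]. Speed limits (rad/s): [2.22, 2.22, 2.79, 3.14, 3.14, 3.14].

## Interface

Orientations are given as a rotation vector (axis times angle).
In Python, from plant import env gives the robot as it stands.
- The arm moves only by the shell command python3 -m handwheel 'ROWS' [FORCE]. ROWS is JSON, a list of rows, each a list of 5 numbers: the closure, from 0 (fully open) to 1 (shut), then the shift along the tool's x, y, z each as a share of 0.1 m, from -1 to 1, then the turn about the tool's z as a share of pi/2 rad, from -1 to 1. In form: [[fingers, x, y, z, spin], ...]. A call has 1 to 8 rows; each row is the pose to reach, as a shift and turn from the pose commanded when the call began, along the tool's axes at that moment; what a row does not reach only later rows make up. A row lasts 1/10 s, in which the tool goes at most 50 mm and 8.59 degrees, less where a joint would pass 70% of its speed; a pose out of reach is approached as far as the arm can. A call with a number of a shift or a turn outside -1 to 1 is refused whole. A call with a gripper value outside its range is refused whole. The fingers move at their own pace and stop on an object; FORCE is the grip in N (left out, the last holds). Time passes only in rows, so rows that repeat a pose let the fingers close. It gives the time, the measured TCP pose, the force, the opening and the grip force at its end, in the units of the state.
- env.sense(): the state, without advancing time (a new reading comes with each control period).
- env.camera(name): name is "scene" or "top"; returns a dict with "frame" (400x640x3 uint8, red, green, blue), "camera_matrix" (3x3 intrinsics, pixels), "R" (3x3) and "t" (3): a world point X has camera coordinates R X + t. Camera axes: x right, y down, z forward; pixel columns grow to the right and rows downward; lengths in m; the calibration is good to about 2 mm. A picture is of the moment at which its call begins. There is no depth.
- env.close_job(): hands the job in; it is judged then, once.
Trained networks look in a picture, given as the dict that the camera call returned (one of the last four; its "shot" number tells which), for a name from the list of things; names that differ only in an ending like _2 or _b are one class to them, and where a whole thing is asked for, a point or a joint stands for the part that bears it (a point fixed in the world has none). Each returns a list of dicts, best first, with "score" (0 to 1); they miss things now and then, are a little off and sometimes report something else, mostly with a low value. They report only what shows in the picture. A call takes as long as a camera call.
- env.spot_in(thing, picture): "location" ([x, y, z] in m, in the coordinates of the camera as it stood for that picture, good to about 4 mm: the middle of the surface that is visible of it).
- env.masks_of(thing, picture): "mask" (400x640 bool, what is visible of it).
- env.spot_point(thing, picture): "location" ([x, y, z] in m, in the coordinates of the camera as it stood for that picture, good to about 4 mm: a listed point, or the origin of a listed thing).
The state is a dict: "t": time; "qpos": joint angles; "qvel": joint speeds; "tau": joint torques, N m; "position": TCP position; "ee_rot": TCP orientation; "force": force on the tool from outside, world axes, zero at the start; "wrist_torque": the same for the moment, N m; "opening": finger opening in m; "grip_force": force on a finger pad.
Only numpy, scipy, OpenCV 4.12 (cv2) and the standard library are available. Lean on these libraries where they do the work, as an engineer would, in place of code of your own. Each camera call takes 0.05 s, during which the arm holds its last target. There are 200 camera calls.

## Task

The plaster painting slab rocks on one of its four corners. Press down on its corners in turn with the fingertips to find the one that gives, then press the steel shim tongue sticking out beyond that corner down flat, leaving the other three shims alone, and press the same slab corner once more to make sure it no longer rocks. Grasp, lift or push aside nothing, and finish with the hand clear.

Things in the scene. Friction and masses are not known exactly. Their poses are not given: they have to be found in the camera images.
- stand: dark steel stand of the slab, fixed to the bench, 136 x 136 x 30 mm with an arm under each corner; origin at the centre of its underside on the bench, z up, x and y along the slab's sides. Its yaw is within 0.35 rad of the room's axes.
- slab: pale plaster slab, 160 x 160 x 14 mm, top 66 mm above the bench, on a central sprung joint and a hidden packing under each corner; at one corner, any of the four, it is worn short. That corner sinks about 5 mm under 4 to 5 N (slab tilts 0.05 rad) and springs back; the others give under 1 mm at 10 N. Origin: centre of its underside, 52 mm up. A small dish stands loose on its middle.
- corner_1 (a point): point on the slab's top face where the near left (-x, +y) corner is to be pressed, 25 mm (diagonally) in from the tip of the corner; slab and shim with the same number belong together
- tongue_1 (a point): point on the upper face of the steel tongue (24 mm wide, 4 mm thick) of the shim that sticks out diagonally beyond slab corner 1, on its middle line 12 mm in from its outer end; moves with it. The tongue turns on a pin 96 mm from the stand's centre; this point is 132 mm from that centre and 59 mm above the bench as found, 136 mm and 44 mm when flat.
- shim_1 (a joint): angle of shim 1's tongue, rad: 0 as found, standing up at 23 deg; 0.40 flat (level), against its stop. Stiff: takes about 8 N down at tongue_1 and stays where it is left. Its inner nose rises under the slab as the tongue goes down: only at the corner that rocks has it room to go flat, elsewhere it jams after about 0.15 rad.
- corner_2 (a point): point on the slab's top face where the far left (+x, +y) corner is to be pressed, 25 mm (diagonally) in from the tip of the corner; slab and shim with the same number belong together
- tongue_2 (a point): point on the upper face of the steel tongue (24 mm wide, 4 mm thick) of the shim that sticks out diagonally beyond slab corner 2, on its middle line 12 mm in from its outer end; moves with it. The tongue turns on a pin 96 mm from the stand's centre; this point is 132 mm from that centre and 59 mm above the bench as found, 136 mm and 44 mm when flat.
- shim_2 (a joint): angle of shim 2's tongue, rad: 0 as found, standing up at 23 deg; 0.40 flat (level), against its stop. Stiff: takes about 8 N down at tongue_2 and stays where it is left. Its inner nose rises under the slab as the tongue goes down: only at the corner that rocks has it room to go flat, elsewhere it jams after about 0.15 rad.
- corner_3 (a point): point on the slab's top face where the near right (-x, -y) corner is to be pressed, 25 mm (diagonally) in from the tip of the corner; slab and shim with the same number belong together
- tongue_3 (a point): point on the upper face of the steel tongue (24 mm wide, 4 mm thick) of the shim that sticks out diagonally beyond slab corner 3, on its middle line 12 mm in from its outer end; moves with it. The tongue turns on a pin 96 mm from the stand's centre; this point is 132 mm from that centre and 59 mm above the bench as found, 136 mm and 44 mm when flat.
- shim_3 (a joint): angle of shim 3's tongue, rad: 0 as found, standing up at 23 deg; 0.40 flat (level), against its stop. Stiff: takes about 8 N down at tongue_3 and stays where it is left. Its inner nose rises under the slab as the tongue goes down: only at the corner that rocks has it room to go flat, elsewhere it jams after about 0.15 rad.
- corner_4 (a point): point on the slab's top face where the far right (+x, -y) corner is to be pressed, 25 mm (diagonally) in from the tip of the corner; slab and shim with the same number belong together
- tongue_4 (a point): point on the upper face of the steel tongue (24 mm wide, 4 mm thick) of the shim that sticks out diagonally beyond slab corner 4, on its middle line 12 mm in from its outer end; moves with it. The tongue turns on a pin 96 mm from the stand's centre; this point is 132 mm from that centre and 59 mm above the bench as found, 136 mm and 44 mm when flat.
- shim_4 (a joint): angle of shim 4's tongue, rad: 0 as found, standing up at 23 deg; 0.40 flat (level), against its stop. Stiff: takes about 8 N down at tongue_4 and stays where it is left. Its inner nose rises under the slab as the tongue goes down: only at the corner that rocks has it room to go flat, elsewhere it jams after about 0.15 rad.
- dish: small white porcelain dish, 56 mm across, 18 mm high, loose on the middle of the slab; origin at the centre of its underside; a bystander, not to be lifted or moved
- cup: terracotta cup, 72 mm across, 70 mm high, beside the slab's left side; origin at the centre of its underside; a bystander, not to be lifted or moved
- mug: white mug, 72 mm across, 75 mm high, with a handle, beside the slab's right side; origin at the centre of its underside; a bystander, not to be lifted or moved
- paintbrush: brush 150 mm long lying in front of the slab, on the robot's side; a bystander, not to be lifted or moved
- bowl: blue bowl, 104 mm across, 50 mm high, beyond the slab; origin at the centre of its underside; a bystander, not to be lifted or moved
- jar: glass jar with white cap, 60 mm across, 80 mm high, to the left; origin at the centre of its underside; a bystander, not to be lifted or moved
- teacup: blue teacup, 68 mm across, 55 mm high, to the right; origin at the centre of its underside; a bystander, not to be lifted or moved

How it is judged:
By the outcome, as a careful person would: the job done as asked, in the order asked, and still so for the second after the job is handed in, with the robot touching nothing.
It also fails if it takes over 48 s, if anything falls off the work surface, if the arm or the gripper's body presses on something with over 40 N, if the wrist force passes 120 N, or if a joint passes its speed limit or range.

## Working session

There is one attempt and no reset: what is moved stays moved. The work goes in short steps, Python scripts to look and compute and a shell command to move; the robot and the scene stay as the last step left them, time stands still between calls to the robot, and variables do not carry over. Pictures are saved under pics/ and viewed, at most 10 in all, crops included, and the job is handed in when it is done.

```bash
mkdir -p pics; ls
python3 - <<'E'
from plant import env
import numpy as np,cv2
s=env.sense();print({k:np.round(v,3) for k,v in s.items()})
for n in("scene","top"):
    p=env.camera(n);cv2.imwrite(f"pics/{n}0.png",p["frame"][:,:,::-1])
    R,t=np.array(p["R"]),np.array(p["t"])
    print(n,"cam pos",np.round(-R.T@t,3))
    for th in["stand","slab","dish"]+[f"corner_{i}" for i in(1,2,3,4)]+[f"tongue_{i}" for i in(1,2,3,4)]+["cup","mug","bowl","jar","teacup","paintbrush"]:
        if th[-1] in "234" : continue
        for d in env.spot_point(th,p):
            print(th,round(d["score"],2),np.round(R.T@(np.array(d["location"])-t),4))
E
```

```text
pics
{'t': np.float64(0.0), 'qpos': array([-1.365,  0.259,  0.021,  1.334, -0.   ,  1.418]), 'qvel': array([ 0.   ,  0.001, -0.002, -0.   ,  0.   , -0.   ]), 'tau': array([-0.0000e+00, -5.5564e+01,  3.4453e+01,  1.4000e-02, -0.0000e+00,
       -0.0000e+00]), 'position': array([ 0.193, -0.515,  0.231]), 'ee_rot': array([-3.09, -0.56,  0.  ]), 'force': array([ 0.082, -0.259, -0.115]), 'wrist_torque': array([-0.027,  0.06 , -0.031]), 'grip_force': np.float64(0.0), 'opening': np.float64(0.086)}
scene cam pos [ 0.939 -0.577  0.854]
stand 0.92 [ 5.73e-01 -6.91e-02 -1.00e-04]
slab 0.94 [ 0.5724 -0.0675  0.0549]
dish 0.77 [ 0.5708 -0.0641  0.0656]
corner_1 0.87 [ 0.6419 -0.1163  0.0693]
corner_1 0.8 [0.6154 0.0062 0.0656]
corner_1 0.64 [ 0.4928 -0.0248  0.0697]
corner_1 0.55 [ 0.5182 -0.1381  0.0629]
tongue_1 0.66 [ 0.6815 -0.1375  0.0617]
tongue_1 0.56 [0.6361 0.0395 0.06  ]
tongue_1 0.5 [0.5361 0.0682 0.001 ]
tongue_1 0.48 [0.4525 0.0016 0.0632]
tongue_1 0.45 [ 0.5014 -0.1792  0.0618]
cup 0.79 [0.5354 0.0683 0.001 ]
mug 0.64 [ 0.5935 -0.2162  0.0054]
bowl 0.77 [ 0.7331 -0.0217  0.0018]
jar
[... 315 characters left out ...]
.5705 -0.0709  0.0487]
slab 0.42 [0.4257 0.3701 0.0011]
dish 0.56 [ 0.5706 -0.064   0.0683]
corner_1 0.86 [ 0.6482 -0.1167  0.0634]
corner_1 0.82 [ 0.4989 -0.0242  0.065 ]
corner_1 0.61 [0.6188 0.0027 0.0664]
corner_1 0.6 [ 0.524  -0.1474  0.0651]
tongue_1 0.66 [ 0.6845 -0.1445  0.0637]
tongue_1 0.55 [0.6376 0.0424 0.0563]
tongue_1 0.53 [ 0.7351 -0.0233  0.0052]
tongue_1 0.52 [0.4584 0.0006 0.0589]
tongue_1 0.42 [ 0.5027 -0.1869  0.0622]
cup 0.6 [ 0.5409  0.0703 -0.0019]
mug 0.9 [ 5.950e-01 -2.247e-01  3.000e-04]
mug 0.51 [ 0.5043 -0.1843  0.0647]
bowl 0.65 [ 0.7353 -0.0239  0.0047]
jar 0.58 [0.4257 0.3669 0.0021]
teacup 0.6 [ 0.3636 -0.4202 -0.0024]
paintbrush 0.82 [ 0.4211 -0.1006  0.0014]
```

View pics/top0.png

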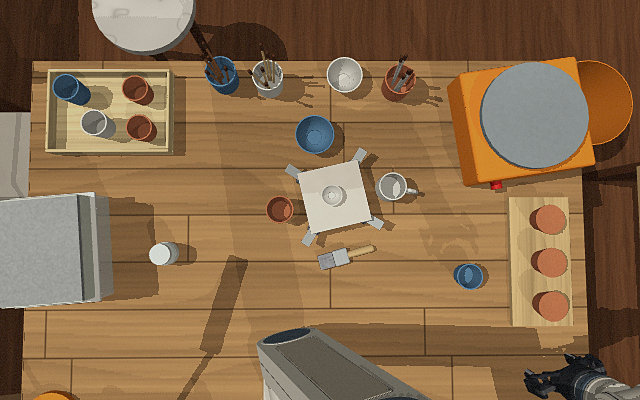

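```bash
cat > h.py <<'E'
from plant import env
import numpy as np,cv2
from scipy.spatial.transform import Rotation as Ro
NOM={1:135,2:45,3:-135,4:-45}
def fit():
    P=[]
    for n in("scene","top"):
        p=env.camera(n);R,t=np.array(p["R"]),np.array(p["t"])
        for th,r in(("corner_1",.08814),("tongue_1",.132)):
            for d in env.spot_point(th,p):
                w=R.T@(np.array(d["location"])-t); P.append((w[:2],r,w[2]))
    from scipy.optimize import least_squares
    def res(v,full=False):
        o=[]
        for w,r,z in P:
            if z<.05: continue
            c=[w-v[:2]-r*np.array([np.cos(a),np.sin(a)]) for a in np.radians(list(NOM.values()))+v[2]]
            e=min(c,key=np.linalg.norm)
            if np.linalg.norm(e)<.02:o.append(e)
            else:o.append(e*0)
        return np.ravel(o)
    s=least_squares(res,[.571,-.07,.22],loss="soft_l1",f_scale=.004)
    print("center,yaw",np.round(s.x,4),"rms",np.sqrt(np.mean(s.fun**2)))
    return s.x
def pts(v):
    for i,a in NOM.items():
        u=np.array([np.cos(np.radians(a)+v[2]),np.sin(np.radians(a)+v[2])])
        print(i,"corner",np.round(v[:2]+.08814*u,4),"tongue",np.round(v[:2]+.132*u,4),"flat",np.round(v[:2]+.136*u,4))
def st():
    s=env.sense();R=Ro.from_rotvec(s["ee_rot"]).as_matrix()
    print(np.round(s["t"],2),np.round(s["position"],4),"F",np.round(s["force"],2),"open",np.round(s["opening"],3),"\nxaxis",np.round(R[:,0],3),"yaxis",np.round(R[:,1],3))
    return s,R
def to(x,y,z):
    s,R=st();print("rows to",(x,y,z),np.round(R.T@(np.array([x,y,z])-s["position"])/.1,3))
E
python3 - <<'E'
from h import *
v=fit();pts(v);to(.571,-.07,.2)
E
```

```text
center,yaw [ 0.5693 -0.0696  0.2365] rms 0.0027361804342751453
1 corner [ 0.4942 -0.0236] tongue [ 0.4567 -0.0007] flat [0.4533 0.0013]
2 corner [0.6153 0.0056] tongue [0.6382 0.043 ] flat [0.6403 0.0464]
3 corner [ 0.5234 -0.1448] tongue [ 0.5005 -0.1822] flat [ 0.4984 -0.1856]
4 corner [ 0.6445 -0.1156] tongue [ 0.682  -0.1385] flat [ 0.6854 -0.1406]
1.5 [ 0.1931 -0.515   0.2313] F [-0.65  0.13 -0.83] open 0.085 
xaxis [ 0.936  0.351 -0.   ] yaxis [ 0.351 -0.936  0.   ]
rows to (0.571, -0.07, 0.2) [ 5.101 -2.84   0.313]
```

The top view shows the slab centred near (335,197), with tongues near (309,240), (292,171), (376,224) and (360,156). The cup is at (280,209), the mug at (393,186) and the dish at (332,195).

```bash
for k in 1; do
python3 -m handwheel '[[1,0.44,-0.23,0.03,0],[1,0.88,-0.46,0.06,0]]'
python3 -m handwheel '[[1,0.44,-0.23,0.03,0],[1,0.88,-0.46,0.06,0]]'
python3 -m handwheel '[[1,0.44,-0.23,0.03,0],[1,0.88,-0.46,0.06,0]]'
python3 -m handwheel '[[1,0.44,-0.23,0.03,0],[1,0.88,-0.46,0.06,0]]'
python3 -m handwheel '[[1,0.44,-0.23,0.03,0.09],[1,0.87,-0.46,0.06,0.18],[1,0.87,-0.46,0.06,0.27],[1,0.87,-0.46,0.06,0.36],[1,0.87,-0.46,0.06,0.45],[1,0.87,-0.46,0.06,0.54],[1,0.87,-0.46,0.06,0.577],[1,0.87,-0.46,0.06,0.577]]'
done; python3 -c "
from h import *
to(.5234,-.1448,.08)"
```

```text
t: 1.7
position: [0.2594, -0.4408, 0.2248]
ee_rot: [-3.092, -0.556, -0.0]
force: [1.6, -0.3, 0.8]
opening: 0.0588
grip_force: 0.0
t: 1.9
position: [0.3264, -0.3656, 0.2193]
ee_rot: [3.091, 0.559, 0.0]
force: [0.9, -0.3, 0.2]
opening: 0.0281
grip_force: 0.0
t: 2.1
position: [0.3929, -0.2914, 0.2134]
ee_rot: [3.091, 0.56, 0.001]
force: [0.5, -1.3, 0.4]
opening: -0.0003
grip_force: 0.0
t: 2.3
position: [0.4592, -0.2173, 0.2074]
ee_rot: [3.091, 0.56, 0.001]
force: [0.3, -1.0, -0.7]
opening: 0.0001
grip_force: 0.0
t: 3.1
position: [0.5073, -0.175, 0.2013]
ee_rot: [-3.02, 0.774, -0.009]
force: [0.2, -0.5, -0.4]
opening: -0.0001
grip_force: 0.0
3.1 [ 0.5073 -0.175   0.2013] F [ 0.19 -0.5  -0.4 ] open -0.0 
xaxis [ 0.877 -0.481 -0.001] yaxis [-0.481 -0.877 -0.025]
rows to (0.5234, -0.1448, 0.08) [-0.003 -0.312  1.221]
```

```bash
python3 -m handwheel '[[1,0,0,0,0],[1,0,0,0,0]]'>/dev/null; python3 -c "
from h import *
s,R=st();print(R[:,2],s['qpos'])
to(.5234,-.1448,.08)"
```

```text
3.3 [ 0.5081 -0.1735  0.2013] F [ 0.49 -0.05  1.06] open -0.0 
xaxis [ 0.878 -0.478 -0.   ] yaxis [-0.478 -0.878 -0.025]
[ 0.01161291  0.02231839 -0.99968346] [-0.49948359  0.24507157 -0.07386051  1.25236013  0.02515667  3.14069306]
3.3 [ 0.5081 -0.1735  0.2013] F [ 0.49 -0.05  1.06] open -0.0 
xaxis [ 0.878 -0.478 -0.   ] yaxis [-0.478 -0.878 -0.025]
rows to (0.5234, -0.1448, 0.08) [-0.002 -0.295  1.221]
```

```bash
python3 -m handwheel '[[1,0,-0.1,0.2,-0.09],[1,0,-0.2,0.5,-0.18],[1,0,-0.295,0.9,-0.27],[1,0,-0.295,0.9,-0.36],[1,0,-0.295,0.9,-0.45],[1,0,-0.295,0.9,-0.48],[1,0,-0.295,0.9,-0.48],[1,0,-0.295,0.9,-0.48]]'>/dev/null; python3 -c "
from h import *
s,R=st();print(R[:,2],s['qpos'])
to(.5234,-.1448,.07)"
```

```text
4.1 [ 0.5232 -0.1455  0.1121] F [-0.64  0.93 -1.15] open -0.0 
xaxis [0.968 0.251 0.017] yaxis [ 0.251 -0.968 -0.019]
[ 0.01154072  0.02238347 -0.99968285] [-0.43969735  0.30689243 -0.22421128  1.03877722  0.02516951  2.44805481]
4.1 [ 0.5232 -0.1455  0.1121] F [-0.64  0.93 -1.15] open -0.0 
xaxis [0.968 0.251 0.017] yaxis [ 0.251 -0.968 -0.019]
rows to (0.5234, -0.1448, 0.07) [-0.003  0.001  0.421]
```

```bash
f(){ grep -E "position|force: \["|tr '\n' ' ';echo; }
python3 -m handwheel '[[1,0,0,0.2,0],[1,0,0,0.38,0],[1,0,0,0.42,0]]'|f
python3 -m handwheel '[[1,0,0,0.02,0],[1,0,0,0.02,0]]'|f
python3 -m handwheel '[[1,0,0,0.02,0],[1,0,0,0.02,0]]'|f
```

```text
position: [0.5227, -0.1444, 0.0685] force: [0.1, 0.6, -0.0] 
position: [0.5238, -0.145, 0.0685] force: [-0.2, -0.3, 0.4] 
position: [0.5238, -0.145, 0.0665] force: [1.0, -0.2, -0.5]
```

```bash
f(){ grep -E "position|force: \["|tr '\n' ' ';echo; }
python3 -m handwheel '[[1,0,0,0.01,0],[1,0,0,0.01,0]]'|f
python3 -m handwheel '[[1,0,0,0.01,0],[1,0,0,0.01,0]]'|f
python3 -m handwheel '[[1,0,0,0.01,0],[1,0,0,0.01,0]]'|f
```

```text
position: [0.5237, -0.145, 0.0653] force: [-0.1, -0.1, 1.5] 
position: [0.5237, -0.1451, 0.0641] force: [-1.6, -0.9, 1.2] 
position: [0.5237, -0.1451, 0.0631] force: [-0.7, -2.6, 2.3]
```

```bash
f(){ grep -E "position|force: \["|tr '\n' ' ';echo; }
python3 -m handwheel '[[1,0,0,0.01,0],[1,0,0,0.01,0]]'|f
python3 -m handwheel '[[1,0,0,0.01,0],[1,0,0,0.01,0]]'|f
python3 -m handwheel '[[1,0,0,0.01,0],[1,0,0,0.01,0],[1,0,0,0.01,0]]'|f
```

```text
position: [0.5236, -0.1451, 0.0621] force: [-1.5, -3.5, 3.3] 
position: [0.5237, -0.1451, 0.0613] force: [-2.5, -2.9, 5.9] 
position: [0.5237, -0.1451, 0.061] force: [-4.6, -2.6, 14.4]
```

```bash
python3 -m handwheel '[[1,0,0,-0.2,-0.05],[1,0,0,-0.35,-0.14],[1,0,0,-0.35,-0.23],[1,0,0,-0.35,-0.32],[1,0,0,-0.35,-0.41],[1,0,0,-0.35,-0.49],[1,0,0,-0.35,-0.49]]'>/dev/null; python3 -c "
from h import *
to(.4989,-.1848,.07)"
```

```text
6.8 [ 0.5231 -0.1451  0.0946] F [0.5  0.28 0.25] open -0.0 
xaxis [0.518 0.855 0.026] yaxis [ 0.856 -0.518 -0.003]
rows to (0.4989, -0.1848, 0.07) [-0.471 -0.001  0.234]
```

```bash
f(){ grep -E "^t:|position|force: \["|tr '\n' ' ';echo; }
python3 -m handwheel '[[1,-0.3,0,0,0],[1,-0.47,0,0,0],[1,-0.47,0,0.15,0],[1,-0.47,0,0.24,0],[1,-0.47,0,0.24,0]]'|f
python3 -m handwheel '[[1,0,0,0.05,0],[1,0,0,0.05,0]]'|f
python3 -m handwheel '[[1,0,0,0.04,0],[1,0,0,0.04,0]]'|f
python3 -c "
from h import *
cv2.imwrite('pics/a.png',cv2.resize(env.camera('scene')['frame'][100:350,200:500,::-1],None,fx=2,fy=2))"
```

```text
t: 7.3 position: [0.4984, -0.1845, 0.0685] force: [-0.3, -0.4, 0.0] 
t: 7.5 position: [0.4992, -0.1847, 0.0646] force: [0.1, -0.2, 0.3] 
t: 7.7 position: [0.4996, -0.1852, 0.0613] force: [0.1, -0.5, 2.4]
```

View pics/a.png

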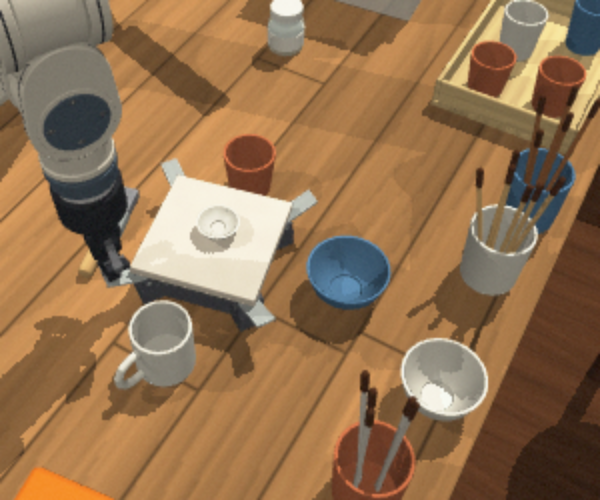

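The crop shows the shut fingers on tongue 3 at about (117,278), clear of the slab's corner at (135,270). The dish and mug are undisturbed.

```bash
f(){ grep -E "^t:|position|force: \["|tr '\n' ' ';echo; }
python3 -m handwheel '[[1,0,0,0.02,0],[1,0,0,0.04,0],[1,0,0,0.04,0]]'|f
python3 -m handwheel '[[1,0,0,0.02,0],[1,0,0,0.04,0],[1,0,0,0.04,0]]'|f
python3 -m handwheel '[[1,0,0,0.02,0],[1,0,0,0.04,0],[1,0,0,0.04,0]]'|f
```

```text
t: 8.05 position: [0.4996, -0.1853, 0.0574] force: [-0.8, -1.4, 4.4] 
t: 8.35 position: [0.4997, -0.1854, 0.0534] force: [-1.8, -1.6, 4.9] 
t: 8.65 position: [0.4997, -0.1855, 0.0494] force: [-1.0, -1.6, 3.9]
```

```bash
f(){ grep -E "^t:|position|force: \["|tr '\n' ' ';echo; }
python3 -m handwheel '[[1,0,0,0.02,0],[1,0,0,0.03,0],[1,0,0,0.03,0]]'|f
python3 -m handwheel '[[1,0,0,0.01,0],[1,0,0,0.02,0],[1,0,0,0.02,0]]'|f
python3 -m handwheel '[[1,0,0,0.01,0],[1,0,0,0.01,0],[1,0,0,0.01,0]]'|f
```

```text
t: 8.95 position: [0.4997, -0.1855, 0.0465] force: [-1.2, -2.2, 5.4] 
t: 9.25 position: [0.4997, -0.1855, 0.0445] force: [-2.0, -3.3, 6.0] 
t: 9.55 position: [0.4997, -0.1855, 0.0438] force: [-3.2, -3.1, 8.4]
```

```bash
f(){ grep -E "^t:|position|force: \["|tr '\n' ' ';echo; }
python3 -m handwheel '[[1,0,0,0.01,0],[1,0,0,0.01,0],[1,0,0,0.01,0]]'|f
python3 -m handwheel '[[1,0,0,0.01,0],[1,0,0,0.01,0],[1,0,0,0.01,0]]'|f
```

```text
t: 9.85 position: [0.4998, -0.1856, 0.0434] force: [-4.9, -3.8, 16.0] 
t: 10.15 position: [0.4998, -0.1857, 0.0431] force: [-8.2, -2.1, 23.6]
```

```bash
f(){ grep -E "^t:|position|force: \["|tr '\n' ' ';echo; }
python3 -m handwheel '[[1,0,0,-0.3,0],[1,0,0,-0.52,0],[1,0.3,0,-0.52,0],[1,0.47,0,-0.52,0],[1,0.47,0,-0.52,0]]'|f
python3 -c "
from h import *
s,R=st();p=env.camera('scene')
cv2.imwrite('pics/b.png',cv2.resize(p['frame'][170:280,230:370,::-1],None,fx=4,fy=4))
to(.5236,-.145,.069)"
```

```text
t: 10.65 position: [0.524, -0.1441, 0.0942] force: [0.2, -0.9, -0.8] 
10.65 [ 0.524  -0.1441  0.0942] F [ 0.16 -0.93 -0.82] open 0.0 
xaxis [0.518 0.855 0.026] yaxis [ 0.855 -0.518 -0.001]
10.7 [ 0.5234 -0.1448  0.094 ] F [-0.91  0.3  -0.16] open 0.0 
xaxis [0.518 0.855 0.025] yaxis [ 0.855 -0.518 -0.002]
rows to (0.5236, -0.145, 0.069) [-0.007  0.003  0.25 ]
```

View pics/b.png

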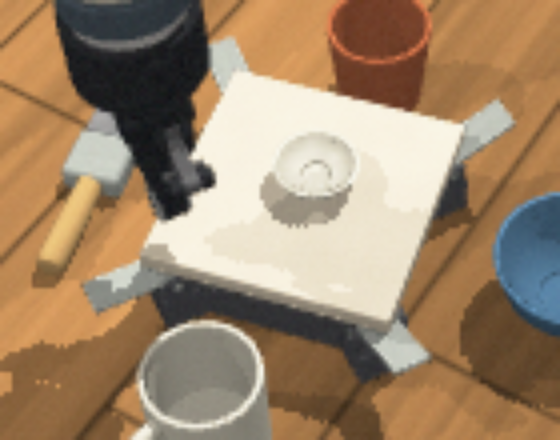

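Tongue 3, at about (115,287), now lies flat. The other three still stand up and the dish is in the middle. Next I press corner 3 again.

```bash
f(){ grep -E "^t:|position|force: \["|tr '\n' ' ';echo; }
python3 -m handwheel '[[1,0,0,0.15,0],[1,0,0,0.24,0],[1,0,0,0.25,0],[1,0,0,0.25,0]]'|f
python3 -m handwheel '[[1,0,0,0.02,0],[1,0,0,0.02,0],[1,0,0,0.02,0]]'|f
python3 -m handwheel '[[1,0,0,0.01,0],[1,0,0,0.01,0],[1,0,0,0.01,0]]'|f
python3 -m handwheel '[[1,0,0,0.01,0],[1,0,0,0.01,0],[1,0,0,0.01,0]]'|f
```

```text
t: 11.1 position: [0.5232, -0.1453, 0.0688] force: [0.1, -0.3, -1.2] 
t: 11.4 position: [0.5236, -0.1451, 0.0673] force: [-0.1, -0.9, 0.1] 
t: 11.7 position: [0.5236, -0.1449, 0.0661] force: [-0.1, -0.5, -0.4] 
t: 12.0 position: [0.5237, -0.145, 0.0657] force: [-2.3, -0.0, 7.5]
```

```bash
f(){ grep -E "^t:|position|force: \["|tr '\n' ' ';echo; }
python3 -m handwheel '[[1,0,0,0.005,0],[1,0,0,0.01,0],[1,0,0,0.01,0]]'|f
python3 -m handwheel '[[1,0,0,-0.3,0],[1,0,0,-0.7,0],[1,0,0,-1,0],[1,0,0,-1,0]]'|f
python3 -m handwheel '[[1,-0.3,0,-0.2,0],[1,-0.7,0,-0.5,0],[1,-1,0,-0.5,0],[1,-1,0,-0.5,0],[1,-1,0,-0.5,0]]'|f
python3 -c "
from h import *
p=env.camera('scene')
cv2.imwrite('pics/c.png',cv2.resize(p['frame'][150:290,220:400,::-1],None,fx=4,fy=4))
fit();R,t=np.array(p['R']),np.array(p['t'])
for th in('dish','cup','mug'):
    for d in env.spot_point(th,p)[:1]: print(th,np.round(R.T@(np.array(d['location'])-t),4))"
```

```text
t: 12.3 position: [0.5238, -0.1451, 0.0655] force: [-5.4, 1.2, 14.9] 
t: 12.7 position: [0.5241, -0.148, 0.1682] force: [-0.5, -0.4, -0.7] 
t: 13.2 position: [0.4695, -0.2339, 0.2109] force: [0.4, -0.3, -0.5] 
center,yaw [ 0.5698 -0.0704  0.234 ] rms 0.0024821144077414032
dish [ 0.573  -0.0666  0.0655]
cup [0.5358 0.0688 0.0024]
mug [ 0.5966 -0.2168  0.0042]
```

View pics/c.png

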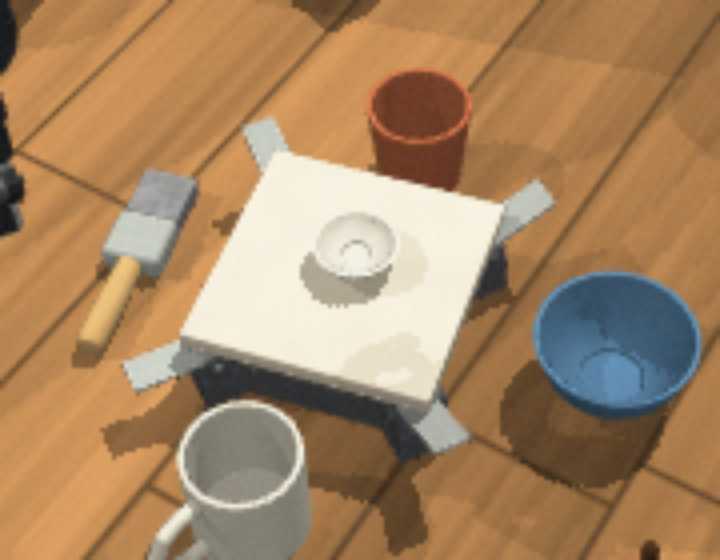

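The picture shows tongue 3 at about (155,368) down flat. The other tongues still stand up, the dish at (355,247) is in place and the hand is clear. At 15 N corner 3 now gives only about 0.5 mm.

```bash
python3 -c "
from plant import env
print(env.close_job())"
```

```text
the job is handed in; nothing more can be done
None
```

The job is handed in: corner 3 (near right) was the one that rocked, sinking 5 mm at about 6 N. I pressed its shim down flat against the stop. Pressed again, that corner gave only about 0.5 mm at 15 N. I pressed no other corner, since the first one tried was the one that gave. The other three shims and everything else are untouched, and the hand is clear.

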